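Rock the lid tub to pour jar lids into the tray

ROBOT

A 6-joint arm with a two-finger parallel gripper is mounted at the origin on a cart in front of the work surface, level with it; the furniture and walls round the work are solid. World frame = base frame: x ahead of the robot, y to its left, z up, the work surface at z = 0. Lengths are in m, angles in rad, forces in N, time in s.
With the tool pointing down it reaches from about 0.3 to 0.75 m from the base axis. Payload 8.5 kg.
Tool frame: the origin (TCP) lies at the very end of the fingers, on their centre line; the grasp point (between the pads) lies 19 mm behind it; z points along the fingers, y is the line along which they close (so a half turn about z gives the same grasp; the last joint's range is limited). The gripper opens to 88 mm and grips with 3 to 60 N. Pads are 18 mm wide; open, the fingers measure 123 mm over their backs; the gripper's body (75 mm by 187 mm) begins 45 mm behind the grasp point.
Start: joints at [1.021, 0.381, 1.297, -0, 1.464, -0.215], TCP at [0.181, 0.519, 0.239] pointing down, gripper open.
Joint ranges: [-3.11, 3.11], [-0.89, 2.33], [0.22, 2.48], [-1.42, 4.56], [0.17, 2.85], [-2.88, 2.88]. Speed limits (rad/s): [2.39, 2.39, 3.14, 3.14, 3.14, 3.14].

INTERFACE

Orientations are given as a rotation vector (axis times angle).
In Python, from workcell import readout, imaging, workorder gives the robot as it stands.
- The arm moves only by the tool apply_moves, never from a script. Its argument "plan" is a list of rows, each a list of 3 entries, a list of its own where there are three numbers: the finger opening in cm, from 0 to 8.81, then the shift along the tool's x, y, z in cm, then the turn, a rotation vector about the tool's x, y, z in degrees. In form: [[fingers, [x, y, z], [wx, wy, wz]], ...]. A call has exactly 10 rows; each row is the pose to reach, as a shift and turn from the pose commanded when the call began, along the tool's axes at that moment; what a row does not reach only later rows make up. A row lasts 1/8 s, in which the tool goes at most 62.5 mm and 10.7 degrees, less where a joint would pass 70% of its speed; a pose out of reach is approached as far as the arm can. A call with a gripper value outside its range is refused whole. The fingers move at their own pace and stop on an object; "newtons" is the grip in N (left out, the last holds). Time passes only in rows, so rows that repeat a pose let the fingers close, or fill a call up. It gives the time, the measured TCP pose, the force, the opening and the grip force at its end, in the units of the state.
- readout.sense(): the state, without advancing time (a new reading comes with each control period).
- imaging.read_camera(name): name is "side" or "top"; returns a dict with "color" (400x640x3 uint8, red, green, blue), "depth" (400x640 float32, m along the optical axis (not along the pixel's ray), 0 where there is no reading), "fx", "fy", "cx", "cy" (pixels), "k1" (the pictures are not rectified: a ray, as slopes to the right and down, at radius r is drawn at 1 + k1 r^2 times it, then the intrinsics apply), "rvec" (rotation vector, rad) and "tvec" (3), from world to camera coordinates, as OpenCV has them. Camera axes: x right, y down, z forward; pixel columns grow to the right and rows downward; lengths in m; the calibration is good to about 2 mm. A picture is of the moment at which its call begins.
- workorder.sign_off(): hands the job in; it is judged then, once.
The state is a dict: "time": time; "joints": joint angles; "joint_vel": joint speeds; "effort": joint torques, N m; "tool_pos": TCP position; "eef_rot": TCP orientation; "ft_force": force on the tool from outside, world axes, zero at the start; "torque": the same for the moment, N m; "grip_width": finger opening in m; "grip_force": force on a finger pad.
Only numpy, scipy, OpenCV 4.12 (cv2) and the standard library are available. Lean on these libraries where they do the work, as an engineer would, in place of code of your own. Each camera call takes 0.05 s, during which the arm holds its last target. There are 200 camera calls.

TASK

The steel tub of jar lids is too heavy to lift, so rock it forward on its front bottom edge, keeping that edge down on the step, until all the lids have slid out into the blue tray. Then rock it gently back, without letting it drop, so that it stands flat on its step again, and let go. Leave the jars beside the tray alone.

Things in the scene. Friction and masses are not known exactly. Their poses are not given: they have to be found in the camera images.
- tub: open tub of stainless sheet with a weighted base, 2 to 3 kg, holding 10 loose jar lids. Origin: centre of its underside, z up; it pours to its own -y. Flat base 160 mm deep (y) by 200 wide (x), grippy rubber soles; back wall at y = +80, 125 high; sheet 4 mm thick, slippery to lids. Tilting it forward about its front bottom edge, it falls back by itself until 75 to 80 degrees, where it balances
- tub_lip (a point): middle of the end of the tub's flat pouring lip, which rises outwards from the front bottom edge (tub y = -80) to here (tub y = -140, z = 56). Rocked forward 39 degrees the lip is level; from about 60 degrees the lids slide off it; at 70 to 75 it slopes 31 to 36 degrees down, enough for all, and its end still stands some 55 mm above the tray floor
- tub_bar (a point): middle of the tub's bar handle: a black grip tube, 12 mm thick, 118 mm long between its posts, that turns freely on its rod, so it stays in the fingers while the tub rocks. It runs along the tub's x axis, 50 mm behind the back wall (gap 44 mm), at tub y = +130, z = 105, 20 mm under the back rim. 8 to 13 N upwards starts the tub rocking
- tub_toe_near (a point): end of the tub's front bottom edge nearer the robot (tub x = -100, y = -80, z = 0): the edge the tub rocks on
- tub_toe_far (a point): other end of that front bottom edge (tub x = +100, y = -80, z = 0)
- step: fixed low plywood step with a rubber mat on top, 270 mm (x) by 235 mm (y) and 100 mm high, on which the tub stands with its front bottom edge 3 to 9 mm behind the step's front (-y) edge. Origin: centre of its underside, on the table
- tray: blue plastic tray, open on top, 250 mm (x) by 270 mm (y), walls 46 mm high and 4 mm thick, floor 4 mm; loose, about 1.2 kg; it stands on the table 8 to 16 mm in front of the step's front edge, under the lip. Origin: centre of its underside
- lid_0: yellow tin jar lid, 69 mm across, 14 mm high, 20 g; origin: centre of its lower face as built; at the start all lids lie flat in layers in the tub
- lid_1: yellow tin jar lid, 69 mm across, 14 mm high, 20 g; origin: centre of its lower face as built
- lid_2: yellow tin jar lid, 69 mm across, 14 mm high, 20 g; origin: centre of its lower face as built
- lid_3: yellow tin jar lid, 69 mm across, 14 mm high, 20 g; origin: centre of its lower face as built
- lid_4: yellow tin jar lid, 69 mm across, 14 mm high, 20 g; origin: centre of its lower face as built
- lid_5: yellow tin jar lid, 69 mm across, 14 mm high, 20 g; origin: centre of its lower face as built
- lid_6: yellow tin jar lid, 69 mm across, 14 mm high, 20 g; origin: centre of its lower face as built
- lid_7: yellow tin jar lid, 69 mm across, 14 mm high, 20 g; origin: centre of its lower face as built
- lid_8: yellow tin jar lid, 69 mm across, 14 mm high, 20 g; origin: centre of its lower face as built
- lid_9: yellow tin jar lid, 69 mm across, 14 mm high, 20 g; origin: centre of its lower face as built
- jar_a: full gold-lidded jar, 71 mm across, 99 mm high, standing loose on the table to the right of the tray, nearer the robot; a bystander. Origin: centre of its underside
- jar_b: full gold-lidded jar, 71 mm across, 99 mm high, standing loose on the table to the right of the tray, farther from the robot; a bystander. Origin: centre of its underside
Not all that is in view belongs to the job. Leave any green look-alike of the lid_4 alone. What is shaped like the lid_5 but green is not meant.

How it is judged:
On the way, in this order (a step that is already met when the one before it is completed fails the run):
1. the tub is rocked forward on its front bottom edge by more than 45 degrees (angle between tub's own z axis and vertical above 0.79 rad and height (world z) of each of tub_toe_near, tub_toe_far below 0.125 m), for 0.1 s.
2. all the lids are in the tray (x of lid_0 in the frame of tray between -0.125 and 0.125 m and y of lid_0 in the frame of tray between -0.135 and 0.135 m and z of each of lid_0, lid_1, lid_2, lid_3, lid_4, lid_5, lid_6, lid_7, lid_8, lid_9 in the frame of tray below 0.065 m and x of lid_1 in the frame of tray between -0.125 and 0.125 m and y of lid_1 in the frame of tray between -0.135 and 0.135 m and x of lid_2 in the frame of tray between -0.125 and 0.125 m and y of lid_2 in the frame of tray between -0.135 and 0.135 m and x of lid_3 in the frame of tray between -0.125 and 0.125 m and y of lid_3 in the frame of tray between -0.135 and 0.135 m and x of lid_4 in the frame of tray between -0.125 and 0.125 m and y of lid_4 in the frame of tray between -0.135 and 0.135 m and x of lid_5 in the frame of tray between -0.125 and 0.125 m and y of lid_5 in the frame of tray between -0.135 and 0.135 m and x of lid_6 in the frame of tray between -0.125 and 0.125 m and y of lid_6 in the frame of tray between -0.135 and 0.135 m and x of lid_7 in the frame of tray between -0.125 and 0.125 m and y of lid_7 in the frame of tray between -0.135 and 0.135 m and x of lid_8 in the frame of tray between -0.125 and 0.125 m and y of lid_8 in the frame of tray between -0.135 and 0.135 m and x of lid_9 in the frame of tray between -0.125 and 0.125 m and y of lid_9 in the frame of tray between -0.135 and 0.135 m), for 0.2 s.
At the end, for the whole second after the job is handed in: All 10 lids lie inside the tray's outline with their origins less than 65 mm above its underside, and at rest; the tub stands at rest, within 0.06 rad of upright, its underside within 8 mm of the step's top (all of step 2 and angle between tub's own z axis and vertical below 0.06 rad and z of tub in the frame of step between 0.092 and 0.108 m and linear speed of tub below 0.02 m/s and linear speed of each of lid_0, lid_1, lid_2, lid_3, lid_4, lid_5, lid_6, lid_7, lid_8, lid_9 below 0.05 m/s); the robot touches nothing.
It fails at once if the tub is lifted: an end of its front bottom edge rises more than 25 mm above the step's top (height (world z) of any of tub_toe_near, tub_toe_far above 0.125 m).
It fails at once if the tub slips off the step: an end of its front bottom edge sinks more than 25 mm below the step's top (height (world z) of any of tub_toe_near, tub_toe_far below 0.075 m).
It fails at once if the tub goes right over (more than 105 degrees) (angle between tub's own z axis and vertical above 1.83 rad).
It fails at once if the tub is let drop (it swings faster than 4.5 rad/s) (angular speed of tub above 4.5 rad/s).
It fails at once if a jar beside the tray is shifted by more than 30 mm (distance of any of jar_a, jar_b from where it was at the start of the episode above 0.03 m).
It also fails if it takes over 54 s, if anything falls off the work surface, if the arm or the gripper's body presses on something with over 40 N, if the wrist force passes 120 N, or if a joint passes its speed limit or range.

## Working session

There is one attempt and no reset: what is moved stays moved. The work goes in short steps, Python scripts to look and compute and a tool call to move; the robot and the scene stay as the last step left them, time stands still between calls to the robot, and variables do not carry over. Pictures are saved under pics/ and viewed, at most 10 in all, crops included, and the job is handed in when it is done.

Besides the shell and the picture viewer there is one more tool, called after "Emit:" as name(argument=value, ...) on one line, values as JSON. apply_moves: Moves the arm, as the interface text tells. Its arguments: {"type":"object","properties":{"plan":{"type":"array"},"newtons":{"type":"number"}},"required":["plan"]}

```bash
mkdir -p pics; ls
cat > h.py <<'E'
import numpy as np, cv2
from scipy.spatial.transform import Rotation as R
from workcell import readout, imaging, workorder
def cam(n):
    c=imaging.read_camera(n); c['Rm']=R.from_rotvec(np.array(c['rvec']).ravel()).as_matrix(); c['t']=np.array(c['tvec']).ravel(); return c
def cloud(c):
    v,u=np.mgrid[0:400,0:640]; xd=(u-c['cx'])/c['fx']; yd=(v-c['cy'])/c['fy']; x,y=xd.copy(),yd.copy()
    for _ in range(10):
        s=1+c['k1']*(x*x+y*y); x,y=xd/s,yd/s
    d=c['depth']; P=np.stack([x*d,y*d,d],-1)
    W=(P-c['t'])@c['Rm']; W[d<=0]=np.nan
    return W
E
python3 - <<'E'
from h import *
for n in('top','side'):
    c=cam(n); cv2.imwrite(f'pics/{n}0.png',c['color'][:,:,::-1]); np.save(n+'0.npy',cloud(c)); print(n,-c['Rm'].T@c['t'],c['k1'])
s=readout.sense(); print({k:np.round(v,3) for k,v in s.items()})
E
```

```text
pics
top [0.34570344 0.02595215 1.33407366] -0.11755932876847894
side [ 1.39663704 -0.61246882  0.78113507] 0.0292722525926381
{'time': np.float64(0.1), 'joints': array([ 1.021,  0.381,  1.298,  0.   ,  1.464, -0.215]), 'joint_vel': array([-0.001, -0.002, -0.003,  0.   , -0.001, -0.001]), 'effort': array([ 3.0000e-03, -4.3865e+01, -2.2491e+01,  7.1000e-02,  3.4000e-02,
       -0.0000e+00]), 'tool_pos': array([0.181, 0.519, 0.238]), 'eef_rot': array([-5.230e-01, -3.097e+00,  2.000e-03]), 'ft_force': array([ 0.168,  0.112, -0.255]), 'torque': array([-0.009,  0.012,  0.045]), 'grip_force': np.float64(0.0), 'grip_width': np.float64(0.088)}
```

```bash
sleep 1; python3 -c "
import cv2,numpy as np
a=cv2.imread('pics/top0.png');b=cv2.imread('pics/side0.png');print(a.shape)"
```

```text
(400, 640, 3)
```

View pics/top0.png

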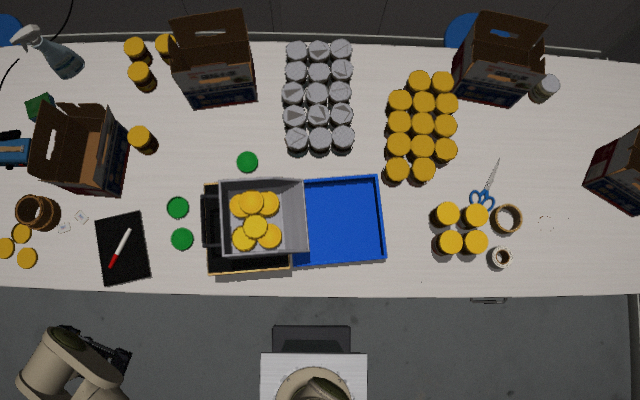

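View pics/side0.png

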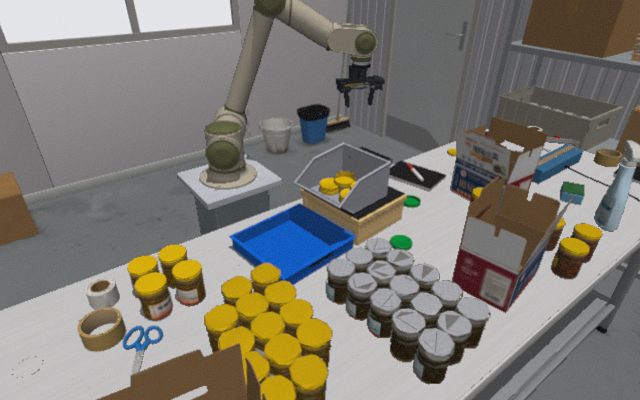

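The top view shows the tub at about (263,217), with its black bar at about (212,220) on the left. The blue tray is at about (343,220) to the right, and the gold jars start beyond col 385. The side view agrees: the lip points to the tray and the arm is clear. Next I measure the bar, tub, step and tray from depth.

Run:
```python
from h import *
W=np.load('top0.npy'); im=cv2.imread('pics/top0.png').astype(int)
def rect(m,l):
    P=W[m][:,:2].astype(np.float32); 
    r=cv2.minAreaRect(P); print(l,m.sum(),np.round(r[0],4),np.round(r[1],4),round(r[2],2),'z',np.round(np.nanpercentile(W[m][:,2],[2,50,98]),4))
v,u=np.mgrid[0:400,0:640]
box=(u>195)&(u<315)&(v>165)&(v<285)
z=W[...,2]
blue=(im[...,0]>120)&(im[...,2]<80)&(u>290)&(u<400)&(v>160)&(v<280)
rect(blue&(z<.03),'trayfloor');rect(blue&(z>.035)&(z<.06),'traywall')
rect(box&(z>.092)&(z<.11)&(im.sum(-1)<200),'mat')
dark=box&(im.sum(-1)<160)&(u<222)
rect(dark&(z>.17)&(z<.225),'bar')
rect(box&(z>.215)&(z<.24),'rim')
# grid of heights near the bar
for vv in range(185,256,7): print(vv,[(uu,int(im[vv,uu].sum()),*np.round(W[vv,uu]*1000).astype(int).tolist()) for uu in range(200,226,4)])
```

```text
trayfloor 5179 [ 0.557  -0.0718] [0.272  0.2666] 6.02 z [-0.0013  0.0045  0.0101]
traywall 711 [ 0.5496 -0.0646] [0.26   0.2776] 5.73 z [0.0414 0.0465 0.0519]
mat 2004 [0.5186 0.205 ] [0.2644 0.2305] 8.53 z [0.0952 0.1004 0.1061]
bar 319 [0.5261 0.279 ] [0.1643 0.0543] 0.46 z [0.193 0.208 0.215]
rim 574 [0.5238 0.2024] [0.203  0.1992] 6.29 z [0.2157 0.2259 0.2326]
185 [(200, 526, 656, 364, 5), (204, 221, 634, 327, 100), (208, 121, 634, 316, 101), (212, 51, 634, 303, 102), (216, 36, 634, 292, 101), (220, 340, 604, 254, 230), (224, 107, 614, 251, 188)]
192 [(200, 522, 635, 363, -1), (204, 257, 614, 327, 97), (208, 66, 612, 313, 105), (212, 38, 613, 303, 100), (216, 43, 613, 290, 102), (220, 407, 585, 252, 231), (224, 92, 597, 252, 177)]
199 [(200, 212, 569, 308, 214), (204, 77, 572, 300, 202), (208, 42, 592, 313, 99), (212, 45, 592, 301, 102), (216, 41, 592, 289, 102), (220, 430, 567, 252, 229), (224, 92, 576, 250, 183)]
206 [(200, 251, 551, 308, 209), (204, 75, 551, 297, 210), (208, 58, 571, 312, 101), (212, 61, 571, 299, 105), (216, 54, 572, 289, 99), (220, 421, 549, 251, 229), (224,
[... 742 characters left out ...]
2), (216, 45, 491, 284, 102), (220, 169, 491, 273, 98), (224, 89, 478, 240, 212)]
241 [(200, 521, 480, 353, 0), (204, 33, 459, 291, 211), (208, 43, 470, 305, 102), (212, 17, 470, 294, 100), (216, 47, 471, 283, 101), (220, 107, 471, 272, 99), (224, 106, 458, 236, 228)]
248 [(200, 529, 458, 352, -1), (204, 509, 458, 339, 2), (208, 51, 450, 305, 100), (212, 12, 451, 294, 99), (216, 49, 450, 281, 104), (220, 45, 451, 270, 104), (224, 184, 440, 235, 229)]
255 [(200, 517, 436, 350, 5), (204, 523, 437, 339, -2), (208, 45, 430, 303, 103), (212, 15, 431, 292, 101), (216, 14, 431, 281, 101), (220, 7, 431, 270, 99), (224, 456, 423, 234, 227)]<stdin>:16: RuntimeWarning: invalid value encountered in cast
```

Run:
```python
import cv2
a=cv2.imread('pics/top0.png')[165:285,190:320]
cv2.imwrite('pics/c1.png',cv2.resize(a,None,fx=5,fy=5,interpolation=2))
```

```text
(no output)
```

View pics/c1.png

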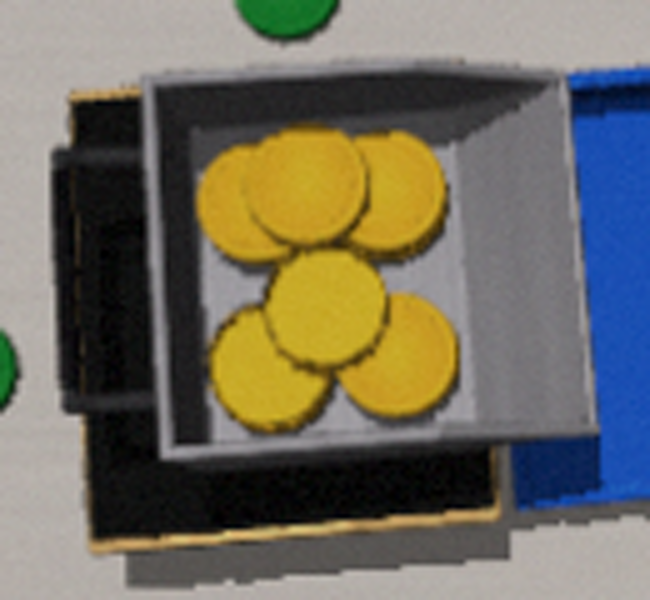

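The crop shows the bar tube at crop columns 52–80, rows 150–412 (full-image centre about (203,221)). The back rim runs from (145,75) to (165,455), so the yaw is about +4°. Seven or more lids are visible inside. Next I fit the bar axis and work out the move.

Run:
```python
from h import *
W=np.load('top0.npy'); im=cv2.imread('pics/top0.png').astype(int)
v,u=np.mgrid[0:400,0:640]; z=W[...,2]
m=(u>198)&(u<208)&(v>196)&(v<247)&(z>.195)&(z<.22)
P=W[m]; f=np.polyfit(P[:,0],P[:,1],1); print('bar',np.median(P,0),'x',np.percentile(P[:,0],[1,99]),'yaw',np.degrees(np.arctan(f[0])),P[:,2].std())
# back rim top
m2=(u>214)&(u<226)&(v>178)&(v<255)&(z>.218)&(z<.235)
Q=W[m2]; g=np.polyfit(Q[:,0],Q[:,1],1); print('rim',Q.mean(0),np.percentile(Q[:,0],[1,99]),np.degrees(np.arctan(g[0])))
m3=(u>290)&(u<312)&(v>182)&(v<250)&(z>.13)&(z<.17)&(im[...,0]<im[...,2]+40)
L=W[m3]; e=[(r[0],r[1]) for r in (W[vv][m3[vv]][-1] for vv in range(183,250) if m3[vv].any())]; e=np.array(e); h=np.polyfit(e[:,0],e[:,1],1); print('lip',e.mean(0),e[:,0].min(),e[:,0].max(),np.degrees(np.arctan(h[0])))
s=readout.sense(); Rt=R.from_rotvec(s['eef_rot']); print(Rt.as_matrix().round(3))
for yaw in (4.5,5.5):
  a=np.radians(yaw); X=np.array([np.cos(a),np.sin(a),0]);Y=np.array([-np.sin(a),np.cos(a),0])
  for sg in (1,-1):
    T=R.from_matrix(np.stack([-sg*X,sg*Y,[0,0,-1]],1)); print(yaw,sg,np.degrees((Rt.inv()*T).as_rotvec()).round(1))
```

```text
bar [0.50974794 0.29738445 0.20976198] x [0.44618512 0.57641359] yaw 5.392834471195056 0.0028254728918939032
rim [0.52542011 0.24609334 0.2285428 ] [0.42515521 0.61775212] 5.204301639678114
lip [0.53833053 0.02869107] 0.44753675281457045 0.6303992898982317 5.8380650460746395
[[-0.944  0.329 -0.001]
 [ 0.329  0.944 -0.001]
 [ 0.    -0.001 -1.   ]]
4.5 1 [ -0.1  -0.  -23.7]
4.5 -1 [-0.000e+00  1.000e-01  1.563e+02]
5.5 1 [ -0.1  -0.  -24.7]
5.5 -1 [-0.000e+00  1.000e-01  1.553e+02]
```

The measurements agree: bar to lip is 270 mm, bar to rim 52 mm, yaw about 5.5°. The bar middle is at about (0.514, 0.297, 0.205). I move above it.

Emit:
apply_moves(plan=[[4.4,[-3,-0.8,-1.5],[0,0,-4]],[4.4,[-8,-2,-3],[0,0,-9]],[4.4,[-13.5,-3.5,-3],[0,0,-14]],[4.4,[-19,-5,-3],[0,0,-19]],[4.4,[-24.5,-6.5,-3],[0,0,-22]],[4.4,[-30,-8,-3],[0,0,-24.6]],[4.4,[-34,-9,-3],[0,0,-24.6]],[4.4,[-37,-9.7,-3],[0,0,-24.6]],[4.4,[-38.7,-10,-3],[0,0,-24.6]],[4.4,[-38.7,-10,-3],[0,0,-24.6]]], newtons=40)

```text
time: 1.35
tool_pos: [0.5136, 0.2976, 0.2683]
eef_rot: [0.147, -3.137, 0.0]
ft_force: [-0.2, 0.5, 0.5]
grip_width: 0.0438
grip_force: 0.0
```

Run:
```python
from h import *
a=[cam(n)['color'][:,:,::-1] for n in('side','top')]
A=cv2.resize(np.ascontiguousarray(a[0][100:250,290:430]),None,fx=2.8,fy=2.8); B=cv2.resize(np.ascontiguousarray(a[1][150:300,170:310]),None,fx=2.8,fy=2.8)
cv2.imwrite('pics/c2.png',np.hstack([A,B]))
```

```text
(no output)
```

View pics/c2.png

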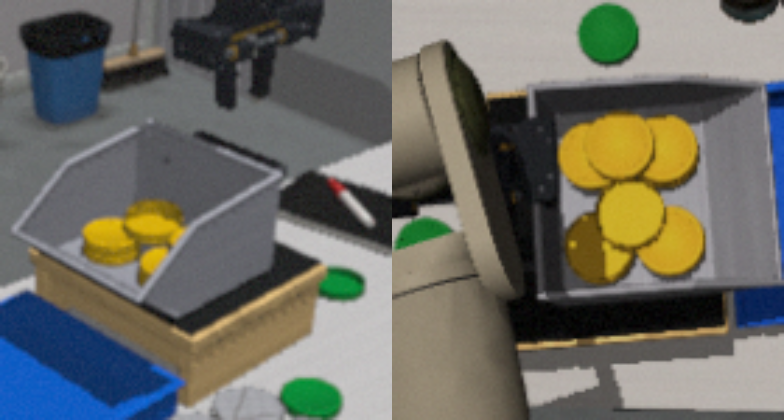

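The side view shows the fingers (230–270, 60–105) straddling the line above the black bar (190–285, 135–170). In the top view the gripper body just overlaps the back rim, and it will clear it in height. I descend and close.

Emit:
apply_moves(plan=[[4.4,[0,0,2],[0,0,0]],[4.4,[0,0,4.5],[0,0,0]],[4.4,[0,0,6.5],[0,0,0]],[4.4,[0,0,7.8],[0,0,0]],[4.4,[0,0,8.2],[0,0,0]],[4.4,[0,0,8.2],[0,0,0]],[2.4,[0,0,8.2],[0,0,0]],[0.4,[0,0,8.2],[0,0,0]],[0.4,[0,0,8.2],[0,0,0]],[0.4,[0,0,8.2],[0,0,0]]])

```text
time: 2.7
tool_pos: [0.5131, 0.3008, 0.1871]
eef_rot: [-0.15, 3.137, 0.011]
ft_force: [0.2, 18.0, -2.3]
grip_width: 0.01
grip_force: 39.9
```

The bar is gripped, about 3 mm farther back than expected (18 N sideways). I relieve that and rock a little, checking the forces.

```bash
python3 -c "
import numpy as np
for t in range(0,80,2):
  a=np.radians(t);print(t,'F%.2f U%.2f'%(21-21*np.cos(a)+10.5*np.sin(a),21*np.sin(a)+10.5*np.cos(a)-10.5),end=' | ')"
```

```text
0 F0.00 U0.00 | 2 F0.38 U0.73 | 4 F0.78 U1.44 | 6 F1.21 U2.14 | 8 F1.67 U2.82 | 10 F2.14 U3.49 | 12 F2.64 U4.14 | 14 F3.16 U4.77 | 16 F3.71 U5.38 | 18 F4.27 U5.98 | 20 F4.86 U6.55 | 22 F5.46 U7.10 | 24 F6.09 U7.63 | 26 F6.73 U8.14 | 28 F7.39 U8.63 | 30 F8.06 U9.09 | 32 F8.76 U9.53 | 34 F9.46 U9.95 | 36 F10.18 U10.34 | 38 F10.92 U10.70 | 40 F11.66 U11.04 | 42 F12.42 U11.35 | 44 F13.19 U11.64 | 46 F13.97 U11.90 | 48 F14.75 U12.13 | 50 F15.54 U12.34 | 52 F16.35 U12.51 | 54 F17.15 U12.66 | 56 F17.96 U12.78 | 58 F18.78 U12.87 | 60 F19.59 U12.94 | 62 F20.41 U12.97 | 64 F21.23 U12.98 | 66 F22.05 U12.96 | 68 F22.87 U12.90 | 70 F23.68 U12.82 | 72 F24.50 U12.72 | 74 F25.30 U12.58 | 76 F26.11 U12.42 | 78 F26.90 U12.22 |
```

Emit:
apply_moves(plan=[[0.4,[0,0.2,0],[0,0,0]],[0.4,[0,0.4,0],[0,0,0]],[0.4,[0,0.4,0],[0,0,0]],[0.4,[0,0.4,0],[0,0,0]],[0.4,[0,0.2,-0.36],[0,0,0]],[0.4,[0,0.0,-0.73],[0,0,0]],[0.4,[0,-0.2,-1.1],[0,0,0]],[0.4,[0,-0.4,-1.45],[0,0,0]],[0.4,[0,-0.4,-1.45],[0,0,0]],[0.4,[0,-0.4,-1.45],[0,0,0]]])

```text
time: 3.95
tool_pos: [0.5136, 0.2935, 0.2009]
eef_rot: [0.148, -3.137, 0.001]
ft_force: [3.7, -3.5, -14.7]
grip_width: 0.0099
grip_force: 40.9
```

Run:
```python
from h import *
a=[cam('side')['color'][:,:,::-1]]
cv2.imwrite('pics/c3.png',cv2.resize(np.ascontiguousarray(a[0][100:250,270:430]),None,fx=4,fy=4))
```

```text
(no output)
```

View pics/c3.png

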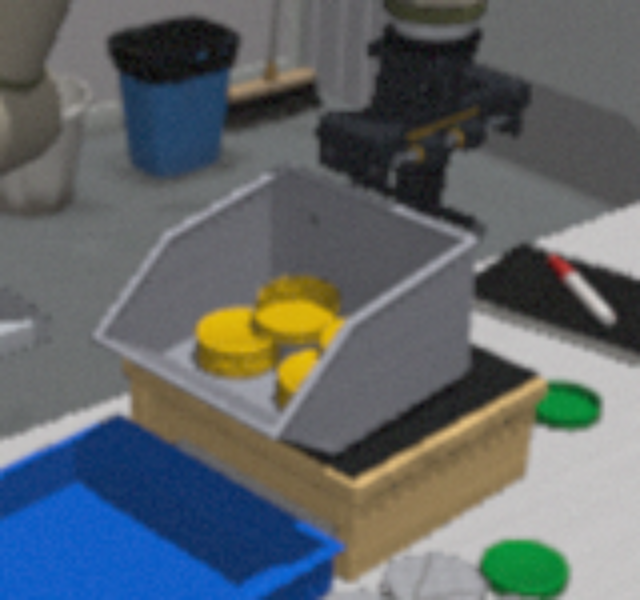

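The tub is rocked slightly (lip end lower at (100,335)–(275,435)) and the fingers hold the bar at about (430,200). I continue along the arc from 4° to 24°.

Emit:
apply_moves(plan=[[0.4,[0,-0.43,-0.7],[0,0,0]],[0.4,[0,-0.89,-1.38],[0,0,0]],[0.4,[0,-1.36,-2.05],[0,0,0]],[0.4,[0,-1.86,-2.7],[0,0,0]],[0.4,[0,-2.38,-3.33],[0,0,0]],[0.4,[0,-2.93,-3.94],[0,0,0]],[0.4,[0,-3.49,-4.54],[0,0,0]],[0.4,[0,-4.08,-5.11],[0,0,0]],[0.4,[0,-4.68,-5.66],[0,0,0]],[0.4,[0,-5.31,-6.19],[0,0,0]]])

```text
time: 5.25
tool_pos: [0.5186, 0.2406, 0.2633]
eef_rot: [0.148, -3.137, 0.0]
ft_force: [2.1, -4.1, -18.8]
grip_width: 0.0101
grip_force: 41.2
```

Some outward pull has built up, about 17 N. I trim the radius by about 3 mm and continue to 44°.

Emit:
apply_moves(plan=[[0.4,[0,-0.74,-0.4],[0,0,0]],[0.4,[0,-1.46,-0.78],[0,0,0]],[0.4,[0,-2.13,-1.22],[0,0,0]],[0.4,[0,-2.82,-1.66],[0,0,0]],[0.4,[0,-3.52,-2.07],[0,0,0]],[0.4,[0,-4.23,-2.45],[0,0,0]],[0.4,[0,-4.96,-2.81],[0,0,0]],[0.4,[0,-5.69,-3.14],[0,0,0]],[0.4,[0,-6.44,-3.44],[0,0,0]],[0.4,[0,-7.2,-3.73],[0,0,0]]])

```text
time: 6.5
tool_pos: [0.5263, 0.1701, 0.3029]
eef_rot: [-0.15, 3.132, 0.004]
ft_force: [4.2, 4.2, -5.4]
grip_width: 0.0098
grip_force: 40.1
```

Emit:
apply_moves(plan=[[0.4,[0,-0.58,-0.19],[0,0,0]],[0.4,[0,-1.15,-0.37],[0,0,0]],[0.4,[0,-1.75,-0.53],[0,0,0]],[0.4,[0,-2.32,-0.67],[0,0,0]],[0.4,[0,-2.92,-0.8],[0,0,0]],[0.4,[0,-3.5,-0.91],[0,0,0]],[0.4,[0,-4.1,-1.0],[0,0,0]],[0.4,[0,-4.7,-1.08],[0,0,0]],[0.4,[0,-5.1,-1.13],[0,0,0]],[0.4,[0,-5.5,-1.17],[0,0,0]]])

```text
time: 7.75
tool_pos: [0.532, 0.1151, 0.3151]
eef_rot: [-0.15, 3.13, 0.002]
ft_force: [5.8, 3.7, -1.0]
grip_width: 0.0102
grip_force: 39.8
```

```bash
cat > look.py <<'E'
from h import *
import sys
a=[cam(n)['color'][:,:,::-1] for n in('side','top')]
A=cv2.resize(np.ascontiguousarray(a[0][100:290,210:420]),None,fx=1.9,fy=1.9); B=cv2.resize(np.ascontiguousarray(a[1][120:310,190:400]),None,fx=1.9,fy=1.9)
cv2.imwrite(sys.argv[1],np.hstack([A,B]))
E
python3 look.py pics/c4.png
```

```text
(no output)
```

View pics/c4.png

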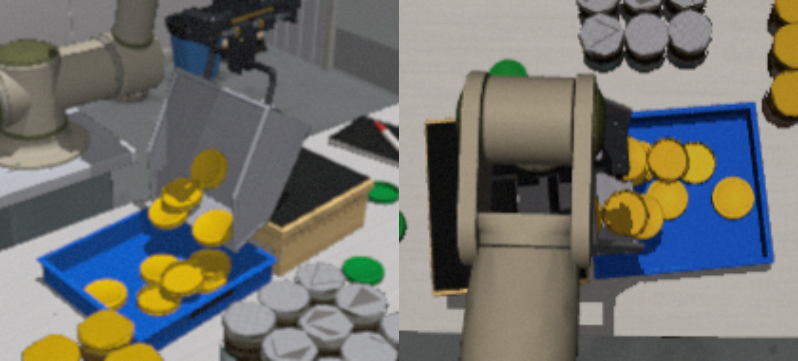

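The tub is at about 58° and several lids are already in the tray; four or so are still sliding on the lip (side view, 150–230, 150–245). I continue gently to 72°.

Emit:
apply_moves(plan=[[0.4,[0,0,0],[0,0,0]],[0.4,[0,-0.6,-0.05],[0,0,0]],[0.4,[0,-1.2,-0.09],[0,0,0]],[0.4,[0,-1.8,-0.1],[0,0,0]],[0.4,[0,-2.45,-0.11],[0,0,0]],[0.4,[0,-3.1,-0.09],[0,0,0]],[0.4,[0,-3.8,-0.05],[0,0,0]],[0.4,[0,-4.5,0.01],[0,0,0]],[0.4,[0,-5.1,0.08],[0,0,0]],[0.4,[0,-5.65,0.15],[0,0,0]]])

```text
time: 9.1
tool_pos: [0.5378, 0.0584, 0.3139]
eef_rot: [-0.149, 3.128, 0.0]
ft_force: [8.0, 2.2, -0.5]
grip_width: 0.0102
grip_force: 39.7
```

Emit:
apply_moves(plan=[[0.4,[0,0,0],[0,0,0]],[0.4,[0,0,0],[0,0,0]],[0.4,[0,0,0],[0,0,0]],[0.4,[0,0,0],[0,0,0]],[0.4,[0,0,0],[0,0,0]],[0.4,[0,0,0],[0,0,0]],[0.4,[0,0,0],[0,0,0]],[0.4,[0,0,0],[0,0,0]],[0.4,[0,0,0],[0,0,0]],[0.4,[0,0,0],[0,0,0]]])

```text
time: 10.35
tool_pos: [0.5378, 0.0586, 0.3139]
eef_rot: [-0.149, 3.128, 0.0]
ft_force: [7.2, 2.8, -0.7]
grip_width: 0.0103
grip_force: 39.7
```

```bash
python3 look.py pics/c5.png
```

```text
(no output)
```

View pics/c5.png

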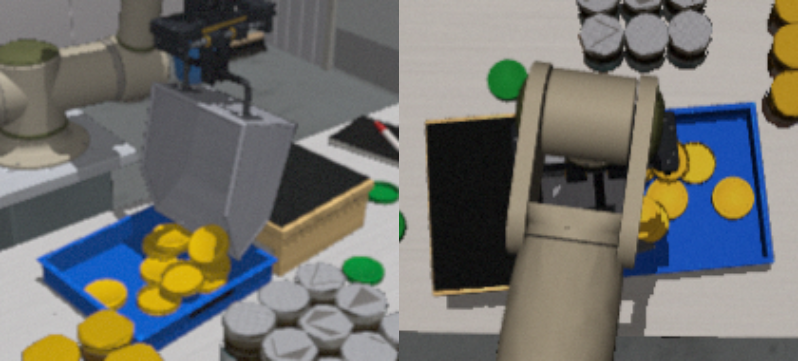

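The tub is at 72°. The lids are heaped in the tray near the lip, with one steep at (208,243) that may be resting against the lip. I go a touch further to 75°, then ease back to about 62° and look.

Emit:
apply_moves(plan=[[0.4,[0,-0.4,0.06],[0,0,0]],[0.4,[0,-0.8,0.13],[0,0,0]],[0.4,[0,-1.1,0.2],[0,0,0]],[0.4,[0,-1.1,0.2],[0,0,0]],[0.4,[0,-0.8,0.13],[0,0,0]],[0.4,[0,0,0],[0,0,0]],[0.4,[0,0.8,-0.1],[0,0,0]],[0.4,[0,1.65,-0.18],[0,0,0]],[0.4,[0,2.45,-0.24],[0,0,0]],[0.4,[0,3.27,-0.26],[0,0,0]]])

```text
time: 11.7
tool_pos: [0.5344, 0.0917, 0.3163]
eef_rot: [-0.15, 3.129, 0.002]
ft_force: [6.6, 3.1, -1.6]
grip_width: 0.0102
grip_force: 39.8
```

```bash
python3 look.py pics/c6.png
```

```text
(no output)
```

View pics/c6.png

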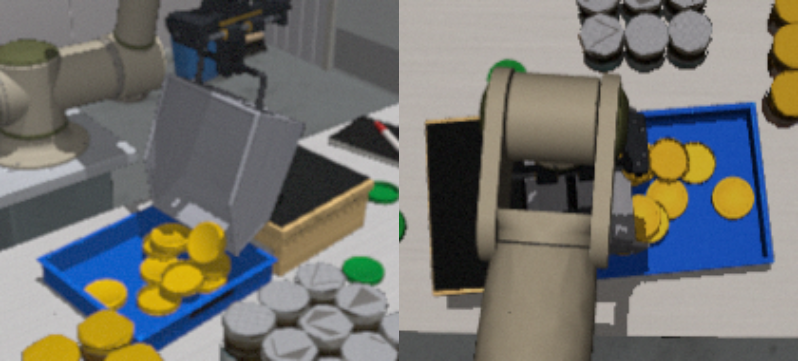

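```bash
cat > yel.py <<'E'
from h import *
for n,b in(('side',(230,360,150,280)),('top',(290,400,160,280))):
    c=cam(n); W=cloud(c); i=c['color'].astype(int); v,u=np.mgrid[0:400,0:640]
    m=(i[...,0]>90)&(i[...,2]<i[...,0]*.35)&(i[...,1]>i[...,0]*.6)&(i[...,1]<i[...,0])&(u>b[0])&(u<b[1])&(v>b[2])&(v<b[3])
    if n=='side': m&=(W[...,0]<.72)
    P=W[m]; print(n,m.sum(),'z pct',np.nanpercentile(P[:,2],[1,25,50,75,90,95,99,100]).round(3))
    H=P[P[:,2]>.05]; print(len(H),H.mean(0).round(3) if len(H) else'',H.min(0).round(3) if len(H) else'',H.max(0).round(3) if len(H) else'')
E
python3 yel.py
python3 - <<'E'
from h import *
c=cam('side');W=cloud(c);
for v in range(216,242,3): print(v,[tuple(np.round(W[v,u]*1000).tolist())+(int(c['color'][v,u,2]),) for u in (310,315,320,325)])
E
```

```text
side 2208 z pct [0.002 0.016 0.03  0.071 0.098 0.099 0.1   0.102]
710 [ 0.645 -0.131  0.086] [ 0.556 -0.32   0.05 ] [0.72  0.024 0.102]
top 1911 z pct [0.002 0.016 0.021 0.043 0.097 0.1   0.103 0.416]
280 [ 0.673 -0.2    0.101] [ 0.49  -0.247  0.05 ] [0.719 0.023 0.416]
216 [(529.0, 19.0, 73.0, 168), (545.0, 26.0, 79.0, 154), (559.0, 34.0, 83.0, 137), (572.0, 44.0, 86.0, 171)]
219 [(541.0, 10.0, 72.0, 142), (567.0, 10.0, 86.0, 4), (582.0, 17.0, 92.0, 9), (599.0, 22.0, 99.0, 60)]
222 [(521.0, 24.0, 44.0, 28), (573.0, 5.0, 81.0, 10), (587.0, 13.0, 85.0, 18), (606.0, 17.0, 93.0, 9)]
225 [(566.0, -9.0, 71.0, 14), (579.0, 0.0, 75.0, 10), (596.0, 6.0, 82.0, 17), (610.0, 14.0, 87.0, 8)]
228 [(566.0, -9.0, 60.0, 10), (584.0, -3.0, 68.0, 12), (601.0, 2.0, 75.0, 9), (614.0, 11.0, 79.0, 27)]
231 [(573.0, -14.0, 55.0, 25), (585.0, -4.0, 58.0, 10), (604.0, 0.0, 67.0, 26), (623.0, 4.0, 76.0, 19)]
234 [(581.0, -20.0, 51.0, 30), (596.0, -12.0, 57.0, 9), (610.0, -4.0, 62.0, 10), (623.0, 5.0, 65.0, 19)]
237 [(581.0, -20.0, 40.0, 19), (600.0, -15.0, 50.0, 23), (617.0, -10.0, 57.0, 8), (585.0, 35.0, 19.0, 11)]
240 [(585.0, -23.0, 33.0, 9), (601.0, -16.0, 39.0, 19), (589.0, 13.0, 19.0, 25), (596.0, 27.0, 17.0, 25)]
```

One lid leans on the lip end (y≈0, z 0.035–0.10, about 57° steep). Its centre is over the tray, so it should drop back into the tray as the lip withdraws. I rock back slowly.

Emit:
apply_moves(plan=[[0.4,[0,0.4,0.0],[0,0,0]],[0.4,[0,0.8,0.01],[0,0,0]],[0.4,[0,1.2,0.03],[0,0,0]],[0.4,[0,1.6,0.05],[0,0,0]],[0.4,[0,2.0,0.08],[0,0,0]],[0.4,[0,2.4,0.12],[0,0,0]],[0.4,[0,2.8,0.16],[0,0,0]],[0.4,[0,3.2,0.21],[0,0,0]],[0.4,[0,3.6,0.27],[0,0,0]],[0.4,[0,4.0,0.33],[0,0,0]]])

```text
time: 13.2
tool_pos: [0.5303, 0.1317, 0.3129]
eef_rot: [-0.15, 3.13, 0.003]
ft_force: [4.2, 4.4, -1.9]
grip_width: 0.0102
grip_force: 39.8
```

```bash
cat > z.py <<'E'
from h import *
c=cam('side');W=cloud(c);i=c['color'].astype(int)
m=(i[...,0]>90)&(i[...,2]<i[...,0]*.35)&(i[...,1]>i[...,0]*.6)&(i[...,1]<i[...,0])
H=W[m&(W[...,2]>.045)&(W[...,1]>-.12)&(W[...,1]<.3)&(W[...,0]>.42)&(W[...,0]<.68)]
print(len(H)); 
if len(H): print(H.min(0).round(3),H.max(0).round(3),H.mean(0).round(3))
E
python3 z.py
```

```text
349
[ 0.509 -0.022  0.045] [0.625 0.098 0.403] [ 0.593 -0.003  0.077]
```

Emit:
apply_moves(plan=[[0.4,[0,0.4,0.08],[0,0,0]],[0.4,[0,0.8,0.15],[0,0,0]],[0.4,[0,1.2,0.23],[0,0,0]],[0.4,[0,1.6,0.32],[0,0,0]],[0.4,[0,1.98,0.42],[0,0,0]],[0.4,[0,2.36,0.53],[0,0,0]],[0.4,[0,2.74,0.65],[0,0,0]],[0.4,[0,3.12,0.77],[0,0,0]],[0.4,[0,3.5,0.9],[0,0,0]],[0.4,[0,3.88,1.03],[0,0,0]]])

```text
time: 14.5
tool_pos: [0.5263, 0.1706, 0.3026]
eef_rot: [-0.15, 3.131, 0.005]
ft_force: [3.7, 6.3, -2.0]
grip_width: 0.0103
grip_force: 39.7
```

```bash
python3 z.py; python3 look.py pics/c7.png
```

```text
343
[ 0.488 -0.033  0.045] [0.621 0.016 0.11 ] [ 0.589 -0.007  0.077]
```

View pics/c7.png

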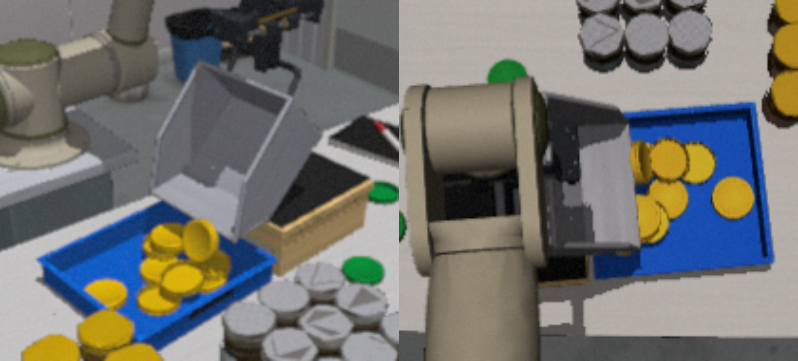

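The tub is empty and the one lid is now nearly upright, leaning on the lip end (side view, (200,242)). I keep easing back.

Emit:
apply_moves(plan=[[0.4,[0,0.38,0.14],[0,0,0]],[0.4,[0,0.76,0.29],[0,0,0]],[0.4,[0,1.14,0.44],[0,0,0]],[0.4,[0,1.51,0.6],[0,0,0]],[0.4,[0,1.88,0.77],[0,0,0]],[0.4,[0,2.24,0.94],[0,0,0]],[0.4,[0,2.6,1.12],[0,0,0]],[0.4,[0,2.97,1.3],[0,0,0]],[0.4,[0,3.32,1.5],[0,0,0]],[0.4,[0,3.68,1.7],[0,0,0]]])

```text
time: 15.9
tool_pos: [0.5226, 0.2077, 0.2856]
eef_rot: [-0.151, 3.132, 0.006]
ft_force: [1.3, 6.7, -1.1]
grip_width: 0.0102
grip_force: 39.7
```

```bash
python3 z.py
```

```text
12
[ 0.513 -0.036  0.045] [0.603 0.179 0.376] [0.552 0.018 0.073]
```

The lid has dropped into the tray. I continue down to 14°.

Emit:
apply_moves(plan=[[0.4,[0,0.7,0.42],[0,0,0]],[0.4,[0,1.4,0.86],[0,0,0]],[0.4,[0,2.07,1.32],[0,0,0]],[0.4,[0,2.73,1.81],[0,0,0]],[0.4,[0,3.37,2.32],[0,0,0]],[0.4,[0,4.0,2.85],[0,0,0]],[0.4,[0,4.6,3.4],[0,0,0]],[0.4,[0,5.17,3.97],[0,0,0]],[0.4,[0,5.73,4.57],[0,0,0]],[0.4,[0,6.28,5.18],[0,0,0]]])

```text
time: 17.2
tool_pos: [0.516, 0.2707, 0.233]
eef_rot: [-0.151, 3.135, 0.008]
ft_force: [-2.4, 9.2, -4.0]
grip_width: 0.0105
grip_force: 40.0
```

Emit:
apply_moves(plan=[[0.4,[0,0.27,0.31],[0,0,0]],[0.4,[0,0.52,0.63],[0,0,0]],[0.4,[0,0.77,0.95],[0,0,0]],[0.4,[0,1.02,1.28],[0,0,0]],[0.4,[0,1.26,1.61],[0,0,0]],[0.4,[0,1.49,1.95],[0,0,0]],[0.4,[0,1.72,2.29],[0,0,0]],[0.4,[0,1.95,2.63],[0,0,0]],[0.4,[0,2.17,2.98],[0,0,0]],[0.4,[0,2.38,3.33],[0,0,0]]])

```text
time: 18.45
tool_pos: [0.5134, 0.2943, 0.1993]
eef_rot: [-0.151, 3.136, 0.008]
ft_force: [-3.9, 9.4, -5.3]
grip_width: 0.0104
grip_force: 40.1
```

Emit:
apply_moves(plan=[[0.4,[0,0.15,0.2],[0,0,0]],[0.4,[0,0.3,0.4],[0,0,0]],[0.4,[0,0.45,0.6],[0,0,0]],[0.4,[0,0.55,0.75],[0,0,0]],[0.4,[0,0.65,0.9],[0,0,0]],[0.4,[0,0.72,1.05],[0,0,0]],[0.4,[0,0.8,1.15],[0,0,0]],[0.4,[0,0.85,1.25],[0,0,0]],[0.4,[0,0.85,1.25],[0,0,0]],[0.4,[0,0.85,1.25],[0,0,0]]])

```text
time: 19.7
tool_pos: [0.5126, 0.3012, 0.1867]
eef_rot: [-0.15, 3.137, 0.002]
ft_force: [-5.5, 1.8, -3.2]
grip_width: 0.0098
grip_force: 39.9
```

```bash
cat > t.py <<'E'
from h import *
W=cloud(cam('top')); v,u=np.mgrid[0:400,0:640]; z=W[...,2]
m=(u>230)&(u<300)&(v>180)&(v<262)&(z>.1)&(z<.12); P=W[m]
A=np.c_[P[:,:2],np.ones(len(P))]; k=np.linalg.lstsq(A,P[:,2],rcond=None)[0]; print('tub floor',len(P),P[:,2].mean(),'slope deg',np.degrees(k[:2]))
E
python3 t.py; python3 z.py
```

```text
tub floor 3554 0.11218080059195759 slope deg [ 0.82912712 -0.11981131]
11
[ 0.48  -0.033  0.045] [0.607 0.029 0.047] [0.551 0.006 0.046]
```

The tub is flat again, with a forward slope of about 0.1°. I lower by 1 mm, release and withdraw upward.

Emit:
apply_moves(plan=[[0.4,[0,0,0.1],[0,0,0]],[0.4,[0,0,0.1],[0,0,0]],[1.4,[0,0,0.1],[0,0,0]],[2.4,[0,0,0.1],[0,0,0]],[4.4,[0,0,0.1],[0,0,0]],[4.4,[0,0,0.1],[0,0,0]],[4.4,[0,0,0.1],[0,0,0]],[4.4,[0,0,-1],[0,0,0]],[4.4,[0,0,-2.5],[0,0,0]],[4.4,[0,0,-4.5],[0,0,0]]])

```text
time: 21.05
tool_pos: [0.5131, 0.3007, 0.2314]
eef_rot: [-0.149, 3.138, 0.0]
ft_force: [1.0, 0.6, -0.1]
grip_width: 0.0443
grip_force: 0.0
```

Emit:
apply_moves(plan=[[4.4,[0,0,-3],[0,0,0]],[4.4,[0,0,-6],[0,0,0]],[4.4,[0,2,-8],[0,0,0]],[4.4,[0,5,-8],[0,0,0]],[4.4,[0,9,-8],[0,0,0]],[4.4,[0,13,-8],[0,0,0]],[4.4,[2,17,-8],[0,0,0]],[4.4,[5,20,-8],[0,0,0]],[4.4,[5,20,-8],[0,0,0]],[4.4,[5,20,-8],[0,0,0]]])

```text
time: 22.3
tool_pos: [0.4448, 0.4947, 0.3109]
eef_rot: [-0.148, 3.137, 0.001]
ft_force: [0.1, -0.6, 0.0]
grip_width: 0.044
grip_force: 0.0
```

```bash
python3 t.py; python3 yel.py; python3 look.py pics/c8.png
```

```text
tub floor 3639 0.11217815218338606 slope deg [ 0.84285411 -0.10321191]
side 2118 z pct [0.003 0.015 0.024 0.043 0.098 0.099 0.1   0.103]
382 [ 0.691 -0.249  0.098] [ 0.663 -0.32   0.093] [ 0.72  -0.209  0.103]
top 2401 z pct [0.003 0.017 0.021 0.044 0.092 0.099 0.102 0.106]
255 [ 0.685 -0.219  0.097] [ 0.489 -0.247  0.05 ] [0.719 0.022 0.106]
```

View pics/c8.png

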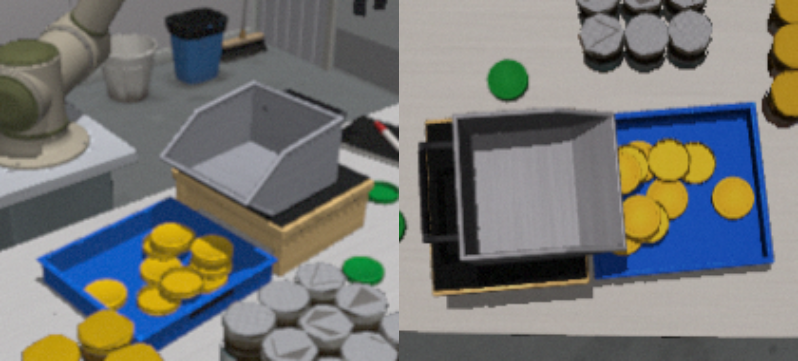

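The tub stands flat, empty and released. The lids lie low in the tray, the jars are where they were, and the arm is clear, so I hand in.

```bash
python3 -c "
from workcell import workorder
print(workorder.sign_off())"
```

```text
the job is handed in; nothing more can be done
None
```

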